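# Slide the rosewater bottle into its stall

## Task

With the fingers, push the tall green rosewater bottle along the dressing table into its little open-fronted rosewood stall, until it stands upright fully home against the stall's back wall, then take the hand away. It is slim glass and tips if pushed high, so push gently and low on its body; never grip it, lift it or let it tip, and leave everything else on the table where it is.

Things in the scene. Friction and masses are not known exactly. Their poses are not given: they have to be found in the camera images.
- bottle: Rosewater bottle: green glass, pink band round its foot, brass cap; loose, upright, 0.2 to 0.4 kg. Round: diameter 50 mm from the table up to 50 mm, narrowing to 24 mm at 80 mm and 22 mm at 165 mm; cap 28 mm across, its top at 200 mm. Origin: centre of its underside; z up. Sliding it takes 1 to 3 N; pushed at most 25 mm above the table it stays upright, pushed above about 35 mm it may tip.
- stall: The stall: three rosewood walls with brass tops, 47 mm high, 12 mm thick, fixed, no floor. Origin: on the table, middle of the back wall's inner face. Its -x axis points out of the open front, roughly to the robot's right (world -y); y runs along the back wall. Inside: x from -55 mm (mouth) to 0 (back wall), y from -35 to +35 mm; 94 mm wide overall. A bottle fully home has its axis at x = -25 mm.
- tray: White ceramic square jewellery tray, 110 x 110 x 18 mm, fixed, holding the two rings. Origin: centre of its underside.
- ring_a: Silver finger ring, 24 mm across, 6 mm high, loose in the tray. Origin: centre of its underside.
- ring_b: Silver finger ring, 22 mm across, 6 mm high, loose in the tray. Origin: centre of its underside.
- hair_oil: Amber hair-oil bottle with a green cap, 52 mm in diameter, 150 mm high, loose. Origin: centre of its underside.
- kajal: Small closed glass kajal pot with a black lid, 40 mm in diameter, 36 mm high, loose. Origin: centre of its underside.
- nail_polish: Red nail-polish bottle with a black cap, 30 mm in diameter, 56 mm high, loose. Origin: centre of its underside.
- comb: Blue plastic comb lying flat, 150 mm long (its y), 33 mm wide (its x), 5 mm thick, loose. Origin: about the middle of its underside.
There are look-alikes about, which are no part of the job. Leave any blue look-alike of the bottle alone.

How it is judged:
By the outcome, as a careful person would: the job done as asked, in the order asked, and still so for the second after the job is handed in, with the robot touching nothing.
It also fails if it takes over 64 s, if anything falls off the work surface, if the arm or the gripper's body presses on something with over 40 N, if the wrist force passes 120 N, or if a joint passes its speed limit or range.

## Robot

A 6-joint arm with a two-finger parallel gripper is mounted at the origin on the work surface. World frame = base frame: x ahead of the robot, y to its left, z up, the work surface at z = 0. Lengths are in mm, angles in rad, forces in N, time in s.
With the tool pointing down it reaches from about 350 to 775 mm from the base axis. Payload 7.3 kg.
Tool frame: the origin (TCP) lies at the very end of the fingers, on their centre line; the grasp point (between the pads) lies 19 mm behind it; z points along the fingers, y is the line along which they close (so a half turn about z gives the same grasp; the last joint's range is limited). The gripper opens to 92 mm and grips with 3 to 60 N. Pads are 19 mm wide; open, the fingers measure 130 mm over their backs; the gripper's body (75 mm by 190 mm) begins 47 mm behind the grasp point.
Start: joints at [1.203, 0.342, 1.524, -0, 1.275, -0.146], TCP at [115.476, 512.162, 226.741] pointing down, gripper open.
Joint ranges: [-2.53, 2.53], [-0.77, 2.02], [0.04, 2.7], [-1, 4.14], [0.28, 2.66], [-3.11, 3.11]. Speed limits (rad/s): [2.57, 2.57, 3.14, 3.14, 3.14, 3.14].

## Interface

Orientations are given as [roll, pitch, yaw] about the fixed x, y, z axes, in that order (R = Rz(yaw) Ry(pitch) Rx(roll)).
In Python, from plant import get_obs, capture, close_job gives the robot as it stands. The module is installed in compiled form; this text tells all that it offers.
- The arm moves only by the shell command python3 -m handwheel 'ROWS'. ROWS is JSON, a list of rows, each a list of 3 entries, a list of its own where there are three numbers: the turn, a rotation vector about the tool's x, y, z in degrees, then the shift along the tool's x, y, z in m, then the opening, from 0 (shut) to 1 (fully open). A call has 1 to 12 rows; each row is the pose to reach, as a shift and turn from the pose commanded when the call began, along the tool's axes at that moment; what a row does not reach only later rows make up. A row lasts 1/10 s, in which the tool goes at most 50 mm and 8.59 degrees, less where a joint would pass 70% of its speed; a pose out of reach is approached as far as the arm can. A call with a gripper value outside its range is refused whole. The fingers move at their own pace and stop on an object; the grip force is fixed at half the most. Time passes only in rows, so rows that repeat a pose let the fingers close. It gives the time, the measured TCP pose, the force, the opening and the grip force at its end, in the units of the state.
- get_obs(): the state, without advancing time (a new reading comes with each control period).
- capture(name): name is "scene" or "top" or "wrist"; returns a dict with "image" (400x640x3 uint8, red, green, blue), "depth" (400x640 float32, mm along the optical axis (not along the pixel's ray), 0 where there is no reading), "fx", "fy", "cx", "cy" (pixels), "camera_from_world" (4x4, takes a point from world to camera coordinates). Camera axes: x right, y down, z forward; pixel columns grow to the right and rows downward; lengths in mm; the calibration is good to about 2 mm. A picture is of the moment at which its call begins.
- close_job(): hands the job in; it is judged then, once.
The state is a dict: "time": time; "joint_positions": joint angles; "dq": joint speeds; "tau": joint torques, N m; "tool_pos": TCP position; "tcp_rot": TCP orientation; "contact_force": force on the tool from outside, world axes, zero at the start; "moment": the same for the moment, N m; "grip_width": finger opening in mm; "finger_force": force on a finger pad.
Only numpy, scipy, OpenCV 4.12 (cv2) and the standard library are available. Lean on these libraries where they do the work, as an engineer would, in place of code of your own. Each camera call takes 0.05 s, during which the arm holds its last target. There are 200 camera calls.

## Working session

There is one attempt and no reset: what is moved stays moved. The work goes in short steps, Python scripts to look and compute and a shell command to move; the robot and the scene stay as the last step left them, time stands still between calls to the robot, and variables do not carry over. Pictures are saved under pics/ and viewed, at most 10 in all, crops included, and the job is handed in when it is done.

```bash
mkdir -p pics; python3 - <<'E'
from plant import *
import cv2,numpy as np
o=get_obs();print({k:np.round(v,3).tolist() for k,v in o.items()})
for n in("top","scene"):
    c=capture(n);cv2.imwrite(f"pics/{n}0.png",c["image"][:,:,::-1]);np.savez(f"{n}0.npz",**c)
    T=np.array(c["camera_from_world"]);print(n,c["fx"],c["cx"],c["cy"],np.round(np.linalg.inv(T),2).tolist())
E
```

```text
{'time': 0.0, 'joint_positions': [1.203, 0.343, 1.525, -0.0, 1.275, -0.146], 'dq': [-0.001, -0.002, 0.0, -0.001, -0.001, 0.0], 'tau': [0.003, -43.123, -24.422, 0.072, 0.056, -0.0], 'tool_pos': [115.336, 511.76, 226.046], 'tcp_rot': [-3.14, -0.0, 2.92], 'contact_force': [-0.315, 0.829, 0.184], 'moment': [-0.017, 0.002, 0.058], 'finger_force': 0.0, 'grip_width': 91.471}
top 406.3311132862137 323.46098880236207 199.81399985414947 [[0.01, -1.0, 0.04, 562.25], [-1.0, -0.01, -0.01, 65.18], [0.01, -0.04, -1.0, 823.2], [0.0, 0.0, 0.0, 1.0]]
scene 447.09319836028595 316.6665948739941 207.15537455674382 [[0.72, 0.47, -0.51, 1021.57], [0.7, -0.47, 0.54, -385.23], [0.01, -0.74, -0.67, 592.23], [0.0, 0.0, 0.0, 1.0]]
```

View pics/top0.png

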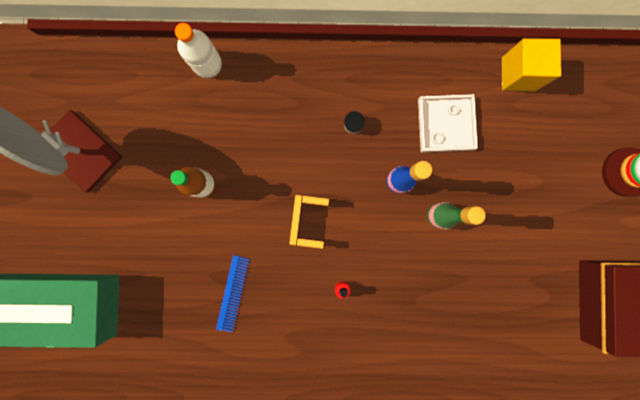

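View pics/scene0.png

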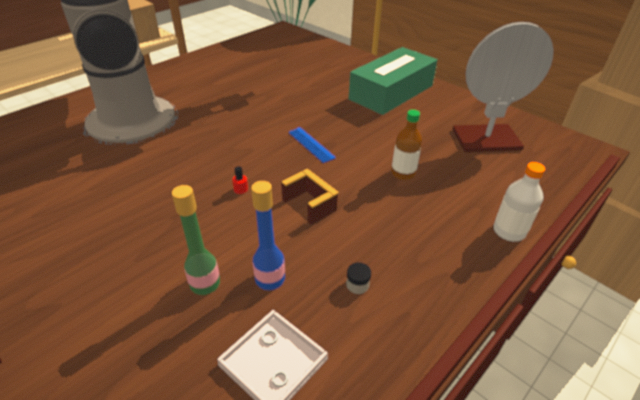

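The top view shows the green bottle with its foot near (440,215) and cap at (473,215). The blue look-alike's foot is near (400,180). The stall spans about (290-328, 195-248) and opens to the right (world -y). Next I measure them.

```bash
cat > h.py <<'E'
import cv2,numpy as np
def cloud(c):
    d=np.asarray(c["depth"],float);v,u=np.mgrid[:d.shape[0],:d.shape[1]]
    P=np.stack([(u-c["cx"])/c["fx"]*d,(v-c["cy"])/c["fy"]*d,d,np.ones_like(d)],-1)
    return (P@np.linalg.inv(c["camera_from_world"]).T)[...,:3]
def fitc(p,r):
    from scipy.optimize import least_squares
    return least_squares(lambda q:np.hypot(*(p-q).T)-r,p.mean(0),loss="soft_l1").x
E
python3 - <<'E'
from h import *
for n in("top","scene"):
    c=dict(np.load(n+"0.npz"));W=cloud(c);I=c["image"];hsv=cv2.cvtColor(I,cv2.COLOR_RGB2HSV).astype(int)
    x,y,z=np.moveaxis(W,-1,0);ok=c["depth"]>0
    print(n,"table z",np.median(z[ok&(abs(z)<15)]))
    near=ok&(x>380)&(x<720)&(y>-350)&(y<300)
    # blobs above table
    m=(near&(z>12)).astype(np.uint8);k,L,S,C=cv2.connectedComponentsWithStats(m)
    for i in range(1,k):
        if S[i,4]>25:
            q=W[L==i];print(np.round(C[i]),S[i,4],"min",q.min(0).round(),"max",q.max(0).round(),"med",np.median(q,0).round(), np.median(I[L==i],0))
            if n=="top" and q[:,2].max()>185:
                t=q[q[:,2]>190];print("  cap",t.mean(0).round(1))
            if q[:,2].max()>150:
                b=q[(q[:,2]>12)&(q[:,2]<48)]
                if len(b)>10:print("  body",fitc(b[:,:2],25).round(1),len(b))
    if n=="top":
        t=W[near&(z>38)&(z<56)&(x>500)&(x<600)&(y>40)&(y<140)]
        print("stall top",len(t),t.min(0).round(1),t.max(0).round(1),np.median(t[:,2])); print(cv2.minAreaRect(t[:,:2].astype(np.float32)))
E
```

```text
top table z -0.13312201352266584
[448. 147.] 195 min [ 697. -245.   12.] max [ 720. -136.   21.] med [ 703. -187.   17.] [252. 240. 217.]
[408. 176.] 894 min [ 612. -115.   13.] max [661. -67. 202.] med [633. -84.  84.] [ 88.5  86.5 117. ]
  cap [636.7 -91.2 198.9]
  body [637.3 -91.9] 90
[197. 181.] 749 min [598. 276.  12.] max [650. 300. 153.] med [621. 287.  96.] [106.  59.  21.]
  body [623.8 301.7] 113
[305. 221.] 745 min [503.  49.  12.] max [602. 122.  51.] med [554. 103.  47.] [252. 210.  68.]
[454. 215.] 1057 min [ 543. -196.   12.] max [ 593. -149.  203.] med [ 568. -165.   94.] [103. 129.  63.]
  cap [ 567.9 -173.2  198.8]
  body [ 568.  -174.5] 128
[342. 290.] 199 min [406.   5.  13.] max [434.  34.  59.] med [423.  21.  30.] [201.  35.  26.]
stall top 673 [503.4  48.7  38.3] [598.8 122.3  50.5] 47.15650962996369
((552.7570190429688, 85.66476440429688), (66.61782836914062, 93.82386016845703), 84.00055694580078)
scene table z -1.334725378972962
[406. 148.] 1160 min [599. 273.  12.] max [649. 300. 150.] med [630. 284.  76.] [118.  97.  51.]
  body [622.9 301.1] 314
[239. 179.] 254 min [405.   3.  12.] max [434.  32.  57.] med [423.  15.  29.] [147.5  31.   24.5]
[311. 192.] 1391 min [501.  46.  12.] max [602. 123.  49.] med [556.  91.  37.] [70. 38. 28.]
[266. 238.] 2153 min [ 616. -119.   12.] max [662. -72. 200.] med [ 645. -101.   91.] [ 64.  75. 109.]
  body [635.3 -92.8] 445
[194. 243.] 2297 min [ 550. -201.   12.] max [ 592. -152.  200.] med [ 577. -181.   90.] [83. 99. 60.]
  body [ 565.8 -175.3] 475
[247. 337.] 381 min [ 696. -248.   12.] max [ 720. -138.   19.] med [ 703. -197.   16.] [226. 198. 175.]
```

```bash
python3 -m handwheel '[[[0,0,40],[-0.17,-0.097,0],0.76],[[0,0,40],[-0.17,-0.097,0],0.76],[[0,0,40],[-0.17,-0.097,0],0.76],[[0,0,40],[-0.17,-0.097,0],0.76],[[0,0,40],[-0.17,-0.097,0],0.76],[[0,0,77.3],[-0.336,-0.193,0],0.76],[[0,0,77.3],[-0.336,-0.193,0],0.76],[[0,0,77.3],[-0.336,-0.193,0],0.76],[[0,0,77.3],[-0.336,-0.193,0],0.76],[[0,0,77.3],[-0.336,-0.193,0],0.76],[[0,0,77.3],[-0.336,-0.193,0],0.76]]'; python3 -c "
from plant import *;print(get_obs())"
```

```text
time: 1.2
tool_pos: [401.3, 248.9, 226.3]
tcp_rot: [-3.141, 0.0, 1.568]
contact_force: [-0.7, -0.2, -0.4]
grip_width: 70.0
finger_force: 0.0
{'time': 1.2, 'joint_positions': array([3.92604338e-01, 2.46511578e-01, 1.66145793e+00, 1.82046281e-04,
       1.23467158e+00, 3.95727247e-01]), 'dq': array([ 0.04219265, -0.0097682 ,  0.01039001,  0.00254022,  0.00104069,
       -0.0534314 ]), 'tau': array([-1.22120854e+00, -3.73141336e+01, -2.43838531e+01, -3.16537579e-02,
       -6.88451040e-02,  5.54033406e-01]), 'tool_pos': array([401.32457985, 248.94022501, 226.25522291]), 'tcp_rot': array([-3.14055902e+00,  2.45633181e-04,  1.56761341e+00]), 'contact_force': array([-0.69658843, -0.18532371, -0.39240317]), 'moment': array([-0.0516213 ,  0.07949224, -0.01911765]), 'finger_force': 0.0, 'grip_width': 70.04083931957807}
```

```bash
python3 -m handwheel '[[[0,0,0],[-0.489,0.122,0],0.76],[[0,0,0],[-0.489,0.122,0],0.76],[[0,0,0],[-0.489,0.122,0],0.76],[[0,0,0],[-0.489,0.122,0],0.76],[[0,0,0],[-0.489,0.122,0],0.76],[[0,0,0],[-0.489,0.122,0],0.76],[[0,0,0],[-0.489,0.122,0],0.76],[[0,0,0],[-0.489,0.122,0],0.76],[[0,0,0],[-0.489,0.122,0],0.76],[[0,0,0],[-0.489,0.122,0],0.76],[[0,0,0],[-0.489,0.122,0],0.76],[[0,0,0],[-0.489,0.122,0],0.76]]'
python3 -m handwheel '[[[0,25,0],[0,0,0],0.76],[[0,25,0],[0,0,0],0.76],[[0,25,0],[0,0,0],0.76],[[0,25,0],[0,0,0.05],0.76],[[0,25,0],[0,0,0.09],0.76],[[0,25,0],[0,0,0.13],0.76],[[0,25,0],[0,0,0.16],0.76],[[0,25,0],[0,0,0.16],0.76],[[0,25,0],[0,0,0.16],0.76]]'
python3 - <<'E'
from plant import *
import cv2,numpy as np
print(get_obs()["joint_positions"].round(2))
for n in("scene",):
    c=capture(n);cv2.imwrite(f"pics/{n}1.png",c["image"][:,:,::-1])
E
```

```text
time: 2.4
tool_pos: [522.6, -238.9, 225.8]
tcp_rot: [-3.14, -0.001, 1.571]
contact_force: [0.1, 1.1, -1.0]
grip_width: 69.7
finger_force: 0.0
time: 3.3
tool_pos: [523.2, -237.3, 67.7]
tcp_rot: [3.142, -0.437, 1.573]
contact_force: [-0.5, -0.1, 0.4]
grip_width: 69.6
finger_force: 0.0
[-0.74  0.74  1.39  0.33  1.33 -0.87]
```

View pics/scene1.png

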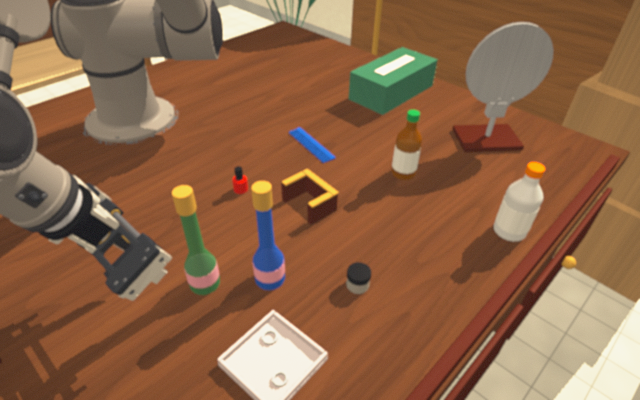

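```bash
cat > look.py <<'E'
from plant import *; from h import *
import sys
c=capture("top");W=cloud(c);x,y,z=np.moveaxis(W,-1,0)
h=cv2.cvtColor(c["image"],cv2.COLOR_RGB2HSV)
m=(c["depth"]>0)&(z>193)&(z<206)&(h[...,0]>12)&(h[...,0]<32)&(h[...,1]>110)&(x>500)&(x<690)&(y>-230)&(y<130)
for q in (W[m&(x<603)],W[m&(x>603)]):print("cap",len(q),q.mean(0).round(1) if len(q) else "")
m=(c["depth"]>0)&(z>12)&(z<48)&(h[...,0]>35)&(h[...,0]<95)&(h[...,1]>60)&(x>500)&(x<603)&(y>-230)&(y<130)
if m.sum()>10:print("body",m.sum(),fitc(W[m][:,:2],25).round(1))
o=get_obs();print(o["time"],o["tool_pos"].round(1),o["contact_force"].round(1))
if len(sys.argv)>1:
    cv2.imwrite(f"pics/{sys.argv[1]}.png",cv2.resize(c["image"][120:320,220:540,::-1],None,fx=2,fy=2))
E
python3 -m handwheel '[[[0,0,0],[-0.0228,0,0.0489],0.76],[[0,0,0],[-0.0228,0.001,0.0489],0.76],[[0,0,0],[-0.0228,0.001,0.0489],0.76],[[0,0,0],[-0.0137,0.001,0.0531],0.76],[[0,0,0],[-0.0047,0.001,0.0573],0.76],[[0,0,0],[-0.0002,0.001,0.0594],0.76],[[0,0,0],[-0.0002,0.001,0.0594],0.76]]'
python3 look.py top2
```

```text
time: 4.05
tool_pos: [524.0, -213.1, 13.8]
tcp_rot: [3.141, -0.436, 1.572]
contact_force: [0.5, 0.0, 0.1]
grip_width: 70.2
finger_force: 0.0
cap 268 [ 568.  -173.5  199.1]
cap 260 [636.8 -91.5 199.1]
4.1 [ 524.  -213.7   13.5] [-0.1  0.6  0.1]
```

View pics/top2.png

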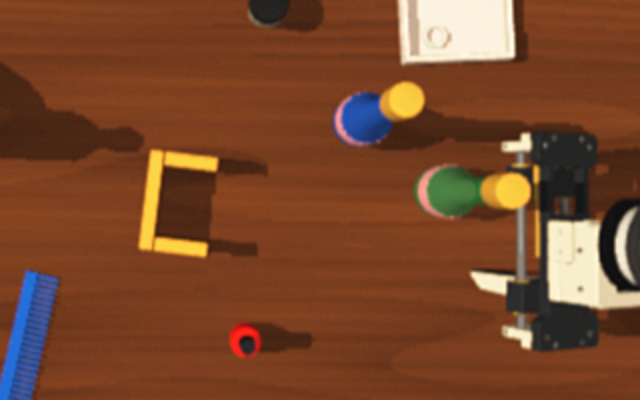

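```bash
python3 -m handwheel '[[[0,0,0],[0.0036,0,0.0017],0.76],[[0,0,0],[0.0072,0,0.0034],0.76],[[0,0,0],[0.0109,0,0.0051],0.76],[[0,0,0],[0.0145,0,0.0068],0.76],[[0,0,0],[0.0181,0,0.0085],0.76],[[0,0,0],[0.0217,0,0.0101],0.76],[[0,0,0],[0.0254,0,0.0118],0.76],[[0,0,0],[0.029,0,0.0135],0.76],[[0,0,0],[0.0326,0,0.0152],0.76]]'
python3 look.py
```

```text
time: 5.0
tool_pos: [523.7, -177.8, 12.8]
tcp_rot: [3.142, -0.436, 1.571]
contact_force: [-0.5, -3.1, 1.8]
grip_width: 69.6
finger_force: 1.7
cap 264 [ 572.3 -143.1  199.1]
cap 257 [636.8 -91.6 199.3]
5.05 [ 523.7 -177.1   12.8] [-0.9 -2.6  2.6]
```

```bash
python3 -m handwheel '[[[0,0,0],[-0.0072,0,-0.0034],0.76],[[0,0,0],[-0.0072,0.011,-0.0034],0.76],[[0,0,0],[-0.0072,0.011,-0.0034],0.76],[[0,0,0],[0.0,0.011,0.0],0.76],[[0,0,0],[0.0036,0.011,0.0017],0.76],[[0,0,0],[0.0072,0.011,0.0034],0.76],[[0,0,0],[0.0109,0.011,0.0051],0.76],[[0,0,0],[0.0145,0.011,0.0068],0.76],[[0,0,0],[0.0181,0.011,0.0085],0.76],[[0,0,0],[0.0217,0.011,0.0101],0.76]]'
python3 look.py
```

```text
time: 6.05
tool_pos: [534.7, -153.9, 12.8]
tcp_rot: [3.142, -0.436, 1.571]
contact_force: [-0.2, -1.1, -0.9]
grip_width: 69.6
finger_force: 0.7
cap 257 [ 571.4 -116.8  199.2]
cap 254 [636.8 -91.6 199.2]
6.1 [ 534.6 -153.2   12.8] [ 0.7 -0.3  0.2]
```

```bash
python3 -m handwheel '[[[0,0,0],[-0.0072,0,-0.0034],1],[[0,0,0],[-0.0072,-0.0035,-0.0034],1],[[0,0,0],[-0.0072,-0.0035,-0.0034],1],[[0,0,0],[-0.0072,-0.0035,-0.0034],1],[[0,0,0],[0.0,-0.0035,0.0],1],[[0,0,0],[0.0036,-0.0043,0.0017],1],[[0,0,0],[0.0072,-0.0051,0.0034],1],[[0,0,0],[0.0109,-0.0059,0.0051],1],[[0,0,0],[0.0145,-0.0067,0.0068],1],[[0,0,0],[0.0181,-0.0075,0.0085],1],[[0,0,0],[0.0217,-0.0083,0.0101],1]]'
python3 look.py top3
```

```text
time: 7.2
tool_pos: [526.5, -130.0, 12.9]
tcp_rot: [3.141, -0.436, 1.571]
contact_force: [1.0, -1.1, 0.1]
grip_width: 92.0
finger_force: 0.8
cap 264 [564.1 -97.5 199.4]
cap 257 [636.8 -91.6 199.3]
7.25 [ 526.2 -129.3   12.9] [ 0.7 -0.9  0. ]
```

View pics/top3.png

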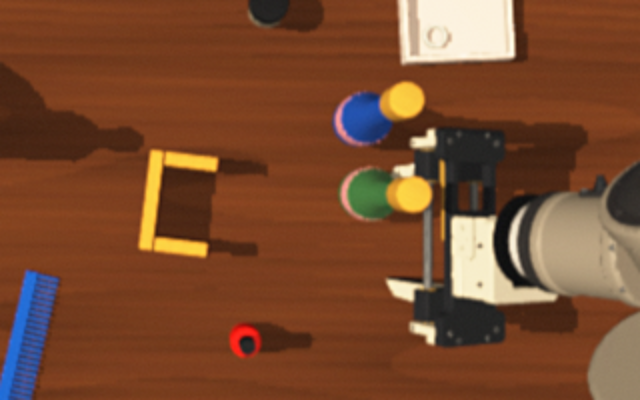

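```bash
python3 -m handwheel '[[[0,0,0],[-0.0072,0,-0.0034],1],[[0,0,0],[-0.0072,-0.007,-0.0034],1],[[0,0,0],[-0.0072,-0.007,-0.0034],1],[[0,0,0],[0.0,-0.007,0.0],1],[[0,0,0],[0.0036,-0.0075,0.0017],1],[[0,0,0],[0.0072,-0.008,0.0034],1],[[0,0,0],[0.0109,-0.0085,0.0051],1],[[0,0,0],[0.0145,-0.009,0.0068],1],[[0,0,0],[0.0181,-0.0095,0.0085],1],[[0,0,0],[0.0217,-0.01,0.0101],1]]'
python3 look.py
```

```text
time: 8.25
tool_pos: [516.4, -106.0, 12.8]
tcp_rot: [3.142, -0.436, 1.571]
contact_force: [0.5, -1.5, 0.1]
grip_width: 91.5
finger_force: 0.8
cap 255 [558.2 -71.6 199.4]
cap 256 [636.8 -91.6 199.2]
8.3 [ 516.2 -105.3   12.9] [ 0.7 -0.6 -0.6]
```

```bash
python3 -m handwheel '[[[0,0,0],[0.0036,-0.0005,0.0017],1],[[0,0,0],[0.0072,-0.0014,0.0034],1],[[0,0,0],[0.0109,-0.0023,0.0051],1],[[0,0,0],[0.0145,-0.0032,0.0068],1],[[0,0,0],[0.0181,-0.0041,0.0085],1],[[0,0,0],[0.0217,-0.005,0.0101],1],[[0,0,0],[0.0254,-0.0059,0.0118],1],[[0,0,0],[0.029,-0.0068,0.0135],1]]'
python3 look.py
```

```text
time: 9.1
tool_pos: [509.6, -74.0, 12.9]
tcp_rot: [3.142, -0.436, 1.571]
contact_force: [0.9, -1.3, -0.7]
grip_width: 91.7
finger_force: 0.8
cap 262 [548.  -42.6 199.4]
cap 257 [636.8 -91.5 199.3]
9.15 [509.3 -73.3  12.9] [ 0.4 -0.8 -0.1]
```

```bash
python3 -m handwheel '[[[0,0,0],[-0.0072,0,-0.0034],0.76],[[0,0,0],[-0.0072,-0.0005,-0.0034],0.76],[[0,0,0],[-0.0072,-0.0005,-0.0034],0.76],[[0,0,0],[-0.0072,-0.0005,-0.0034],0.76],[[0,0,0],[0.0,-0.0005,0.0],0.76],[[0,0,0],[0.0036,-0.0005,0.0017],0.76],[[0,0,0],[0.0072,-0.0005,0.0034],0.76],[[0,0,0],[0.0109,-0.0005,0.0051],0.76],[[0,0,0],[0.0145,-0.0005,0.0068],0.76],[[0,0,0],[0.0181,-0.0005,0.0085],0.76],[[0,0,0],[0.0217,-0.0005,0.0101],0.76],[[0,0,0],[0.0254,-0.0005,0.0118],0.76]]'
python3 look.py
```

```text
time: 10.35
tool_pos: [509.1, -46.0, 12.9]
tcp_rot: [-3.142, -0.436, 1.571]
contact_force: [-0.4, -2.1, 0.2]
grip_width: 69.2
finger_force: 0.8
cap 258 [545.7 -10.7 199.5]
cap 259 [636.7 -91.6 199.2]
10.4 [508.9 -45.4  12.9] [-0.1 -0.4 -0.1]
```

```bash
python3 -m handwheel '[[[0,0,0],[-0.0072,0,-0.0034],0.76],[[0,0,0],[-0.0072,-0.004,-0.0034],0.76],[[0,0,0],[-0.0072,-0.004,-0.0034],0.76],[[0,0,0],[0.0,-0.004,0.0],0.76],[[0,0,0],[0.0036,-0.004,0.0017],0.76],[[0,0,0],[0.0072,-0.004,0.0034],0.76],[[0,0,0],[0.0109,-0.004,0.0051],0.76],[[0,0,0],[0.0145,-0.004,0.0068],0.76],[[0,0,0],[0.0181,-0.004,0.0085],0.76],[[0,0,0],[0.0217,-0.004,0.0101],0.76],[[0,0,0],[0.0254,-0.004,0.0118],0.76],[[0,0,0],[0.029,-0.004,0.0135],0.76]]'
python3 look.py top4
```

```text
time: 11.6
tool_pos: [505.1, -14.0, 12.9]
tcp_rot: [-3.142, -0.436, 1.571]
contact_force: [-0.1, -2.5, 0.1]
grip_width: 70.3
finger_force: 0.9
cap 256 [545.7  21.1 199.6]
cap 256 [636.8 -91.6 199.3]
11.65 [505.  -13.4  12.9] [ 0.4 -0.6 -0.3]
```

View pics/top4.png

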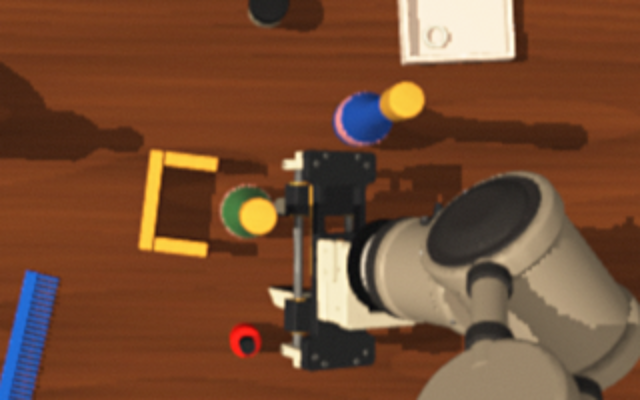

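```bash
python3 -m handwheel '[[[0,0,0],[-0.0072,0,-0.0034],0.76],[[0,0,0],[-0.0072,-0.002,-0.0034],0.76],[[0,0,0],[-0.0072,-0.002,-0.0034],0.76],[[0,0,0],[0.0,-0.002,0.0],0.76],[[0,0,0],[0.0036,-0.002,0.0017],0.76],[[0,0,0],[0.0072,-0.002,0.0034],0.76],[[0,0,0],[0.0109,-0.002,0.0051],0.76],[[0,0,0],[0.0145,-0.002,0.0068],0.76],[[0,0,0],[0.0181,-0.002,0.0085],0.76],[[0,0,0],[0.0217,-0.002,0.0101],0.76],[[0,0,0],[0.0254,-0.002,0.0118],0.76],[[0,0,0],[0.029,-0.002,0.0135],0.76]]'
python3 look.py
```

```text
time: 12.85
tool_pos: [503.1, 18.0, 12.9]
tcp_rot: [-3.141, -0.436, 1.571]
contact_force: [-0.0, -1.6, 0.1]
grip_width: 69.6
finger_force: 0.9
cap 251 [548.3  52.4 199.6]
cap 257 [636.7 -91.5 199.3]
12.9 [503.   18.6  13. ] [-0.7 -0.3 -0.1]
```

```bash
python3 -m handwheel '[[[0,0,0],[0.0036,0.0005,0.0017],0.76],[[0,0,0],[0.0072,0.001,0.0034],0.76],[[0,0,0],[0.0109,0.0015,0.0051],0.76],[[0,0,0],[0.0145,0.002,0.0068],0.76],[[0,0,0],[0.0181,0.0025,0.0085],0.76],[[0,0,0],[0.0217,0.003,0.0101],0.76]]'
python3 look.py top5
```

```text
time: 13.5
tool_pos: [506.2, 41.9, 13.0]
tcp_rot: [-3.142, -0.436, 1.571]
contact_force: [0.2, -1.8, -0.1]
grip_width: 69.9
finger_force: 0.9
cap 252 [552.4  74.9 199.7]
cap 254 [636.7 -91.5 199.2]
13.55 [506.1  42.5  13. ] [-0.4 -0.9  0.3]
```

View pics/top5.png

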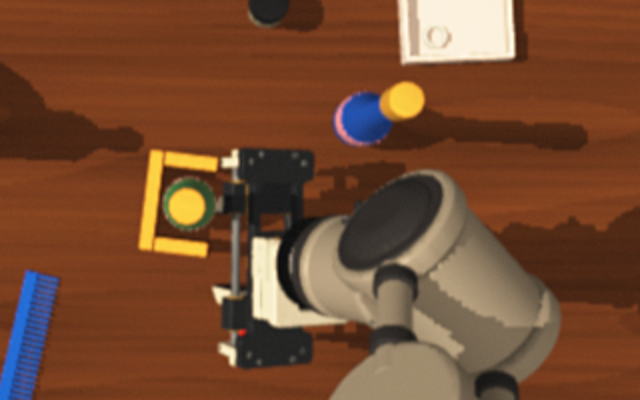

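```bash
python3 -m handwheel '[[[0,0,0],[0.0018,0,0.0008],0.76],[[0,0,0],[0.0036,0,0.0017],0.76],[[0,0,0],[0.0054,0,0.0025],0.76],[[0,0,0],[0.0054,0,0.0025],0.76]]'
python3 look.py
```

```text
time: 13.95
tool_pos: [506.1, 47.7, 13.0]
tcp_rot: [-3.142, -0.436, 1.571]
contact_force: [-0.5, -1.0, -0.6]
grip_width: 69.5
finger_force: 0.7
cap 251 [553.4  80.9 199.6]
cap 254 [636.8 -91.6 199.2]
14.0 [506.1  47.6  13. ] [-0.4 -1.5 -0.9]
```

```bash
for i in 1; do python3 -m handwheel '[[[0,0,0],[0.0009,0,0.0004],0.76],[[0,0,0],[0.0018,0,0.0008],0.76],[[0,0,0],[0.0018,0,0.0008],0.76]]'; python3 look.py; done
python3 -m handwheel '[[[0,0,0],[0.0009,0,0.0004],0.76],[[0,0,0],[0.0009,0,0.0004],0.76],[[0,0,0],[0.0009,0,0.0004],0.76]]'; python3 look.py
```

```text
time: 14.3
tool_pos: [506.3, 48.4, 12.9]
tcp_rot: [3.141, -0.435, 1.571]
contact_force: [-2.9, -6.8, 0.7]
grip_width: 69.9
finger_force: 4.0
cap 252 [553.4  81.1 199.5]
cap 257 [636.8 -91.5 199.3]
14.35 [506.4  48.4  12.9] [-1.9 -8.1 -0.1]
time: 14.65
tool_pos: [506.5, 48.6, 12.9]
tcp_rot: [3.14, -0.434, 1.57]
contact_force: [-4.0, -11.5, 1.7]
grip_width: 69.5
finger_force: 5.8
cap 251 [553.6  81.6 199.6]
cap 257 [636.8 -91.6 199.3]
14.7 [506.4  48.6  12.9] [ -3.3 -11.6   1.4]
```

```bash
python3 -m handwheel '[[[0,0,0],[-0.0045,0,-0.0021],0.76],[[0,0,0],[-0.0136,0,-0.0063],0.76],[[0,0,0],[-0.0317,0,-0.0148],0.76],[[0,0,0],[-0.0544,0,-0.0254],0.76],[[0,0,0],[-0.0544,0,-0.0254],0.76],[[0,0,0],[-0.0375,0,-0.0617],0.76],[[0,0,0],[-0.0164,0,-0.107],0.76],[[0,0,0],[0.0048,0,-0.1523],0.76],[[0,0,0],[0.0175,0,-0.1795],0.76],[[0,0,0],[0.0175,0,-0.1795],0.76],[[0,0,0],[0.0175,0,-0.1795],0.76]]'
python3 look.py top6
python3 - <<'E'
from plant import *; from h import *
c=capture("scene");cv2.imwrite("pics/scene6.png",c["image"][:,:,::-1])
c=capture("top");W=cloud(c);x,y,z=np.moveaxis(W,-1,0)
t=W[(c["depth"]>0)&(z>40)&(z<53)&(x>495)&(x<610)&(y>40)&(y<140)]
print(cv2.minAreaRect(t[:,:2].astype(np.float32)))
E
```

```text
time: 15.8
tool_pos: [506.0, -9.1, 183.3]
tcp_rot: [3.141, -0.436, 1.572]
contact_force: [0.6, -0.5, -0.2]
grip_width: 69.9
finger_force: 0.0
cap 251 [553.6  81.4 199.7]
cap 256 [636.7 -91.6 199.2]
15.85 [505.5  -9.  182.3] [-1.   0.5  0.4]
((552.8469848632812, 85.65676879882812), (66.62293243408203, 94.08414459228516), 83.95013427734375)
```

View pics/top6.png

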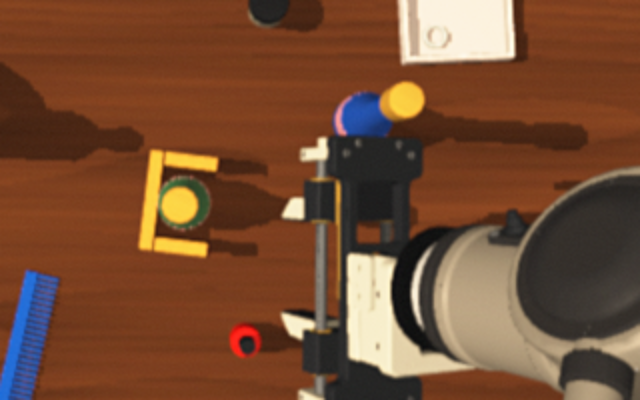

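View pics/scene6.png

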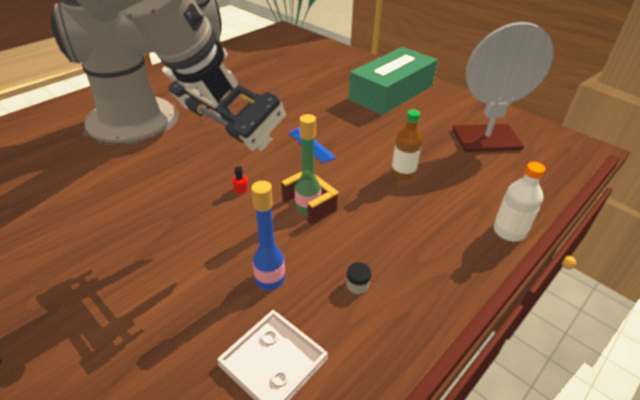

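The bottle stands upright in the stall against its back wall. Its axis is within 1 mm of the home position, and pushing it further only raised the force to 11 N. The blue look-alike has not moved and the hand is clear.

```bash
python3 -c "
from plant import *;print(close_job())"
```

```text
the job is handed in; nothing more can be done
None
```

The green rosewater bottle stands upright against the stall's back wall and the hand is clear. Nothing else looks moved in the final pictures, and I have handed the job in after about 16 s of robot time.

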